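# Eject a spice jar and trap it on the chute

### The arm

A 6-joint arm with a two-finger parallel gripper is mounted at the origin on a cart in front of the work surface, level with it; the furniture and walls round the work are solid. World frame = base frame: x ahead of the robot, y to its left, z up, the work surface at z = 0. Lengths are in m, angles in rad, forces in N, time in s.
With the tool pointing down it reaches from about 0.3 to 0.775 m from the base axis. Payload 14.6 kg.
Tool frame: the origin (TCP) lies at the centre of the arm's flange, where the gripper is bolted on; the fingertips stand 199 mm ahead of it and the grasp point (between the pads) lies ctrl.tcp_to_grasp ahead of it (ctrl.tcp_to_grasp is the distance from the TCP to the grasp point, in m); z points along the fingers, y is the line along which they close (so a half turn about z gives the same grasp; the last joint's range is limited). The gripper opens to 94 mm and grips with 3 to 60 N. Pads are 16 mm wide; open, the fingers measure 119 mm over their backs; the gripper's body (75 mm by 177 mm) begins 78 mm behind the grasp point.
Start: joints at [1.178, 0.3, 1.521, -0, 1.321, -0.067], TCP at [0.176, 0.521, 0.405] pointing down, gripper open.
Joint ranges: [-3.03, 3.03], [-0.79, 2.21], [0.23, 2.52], [-1.04, 4.18], [0, 3.07], [-2.55, 2.55]. Speed limits (rad/s): [2.22, 2.22, 2.57, 3.14, 3.14, 3.14].

### API

Orientations are given as [roll, pitch, yaw] about the fixed x, y, z axes, in that order (R = Rz(yaw) Ry(pitch) Rx(roll)).
In Python, from station import ctrl gives the robot as it stands. The module is installed in compiled form; this text tells all that it offers.
- The arm moves only by the shell command python3 -m jog 'ROWS' [OPENING] [FORCE]. ROWS is JSON, a list of rows, each a list of 6 numbers: the shift along the tool's x, y, z in cm, then the turn, a rotation vector about the tool's x, y, z in rad. In form: [[tx, ty, tz, ax, ay, az], ...]. A call has 1 to 8 rows; each row is the pose to reach, as a shift and turn from the pose commanded when the call began, along the tool's axes at that moment; what a row does not reach only later rows make up. A row lasts 1/10 s, in which the tool goes at most 50 mm and 8.59 degrees, less where a joint would pass 70% of its speed; a pose out of reach is approached as far as the arm can. A call with a gripper value outside its range is refused whole. OPENING is the opening in per cent of the stroke, from 0 (shut) to 100 (fully open), set as the call begins (- or left out, the last holds). The fingers move at their own pace and stop on an object; FORCE is the grip in N (left out, the last holds). Time passes only in rows, so rows that repeat a pose let the fingers close. It gives the time, the measured TCP pose, the force, the opening and the grip force at its end, in the units of the state.
- ctrl.get_obs(): the state, without advancing time (a new reading comes with each control period).
- ctrl.camera(name): name is "scene" or "top" or "wrist"; returns a dict with "img" (400x640x3 uint8, blue, green, red), "intrinsics" (3x3 intrinsics, pixels), "k1" (the pictures are not rectified: a ray, as slopes to the right and down, at radius r is drawn at 1 + k1 r^2 times it, then the intrinsics apply), "R" (3x3) and "t" (3): a world point X has camera coordinates R X + t. Camera axes: x right, y down, z forward; pixel columns grow to the right and rows downward; lengths in m; the calibration is good to about 2 mm. A picture is of the moment at which its call begins. There is no depth.
- ctrl.hand_in(): hands the job in; it is judged then, once.
The state is a dict: "time_s": time; "qpos": joint angles; "joint_vel": joint speeds; "tau": joint torques, N m; "ee_pos": TCP position; "eef_rot": TCP orientation; "force": force on the tool from outside, world axes, zero at the start; "moment": the same for the moment, N m; "grip_width": finger opening in m; "grip_force": force on a finger pad.
Only numpy, scipy, OpenCV 4.12 (cv2) and the standard library are available. Lean on these libraries where they do the work, as an engineer would, in place of code of your own. Each camera call takes 0.05 s, during which the arm holds its last target. There are 200 camera calls.

### The job

Press the key of the spice jar dispenser fully down with one fingertip so that the spring pops the little jar out, and trap the jar with the other finger on the chute before it slides off the open end. Then let the key come fully back up while that finger goes on stopping the jar, and finish holding it like that: the jar upright on the chute, past the gate, leaning against the finger. Only touch the jar - never pinch or lift it - and leave the other things alone.

Things in the scene. Friction and masses are not known exactly. Their poses are not given: they have to be found in the camera images.
- dispenser: Fixed spice jar dispenser: wooden base 205 (x) x 120 (y) x 8 mm carrying a sloping aluminium chute along its x axis (y = 0). Origin on the worktop, z up, +x up the chute (away from the robot, varying yaw), -x out of its open lower end. Slippery floor, slope 20 degrees, channel 43 mm wide between rails 4 mm thick, 10 mm high (24 mm beside the waiting jar, at x > +10 mm).
- chute_end (a point): Middle of the chute's open lower edge (no lip), on its floor: x = -110 mm, y = 0, 18 mm high in the dispenser's frame. A jar that gets here drops off and is lost. Elsewhere the floor height is 18 mm + 0.364 * (x + 110 mm).
- chute_catch (a point): Point on the chute floor abreast of the key, a good place for the trapping finger: x = -78, y = 0, 30 mm high in the dispenser's frame; the rails here are 40 mm high. A fingertip level with the fully pressed key stands 16 mm above this floor and stops the jar; tips up to about 36 mm above it still stop it.
- gate (a point): Gate across the chute, on its floor at x = +6 mm of the dispenser, 7 mm proud; it sinks and rises with the key. At about 7 mm of key travel it frees the jar: a spring ejector pushes it 18 mm, then it slides on and off the open end within about half a second, so the trapping finger must already stand in the channel when the key goes down.
- key_top (a point): Middle of the top of the key, a flat aluminium pad 40 mm (along x) by 36 mm (along y) to the right (-y) of the chute, at x = -78, y = -52 mm of the dispenser; its top is 56 mm above the worktop when up, 46 mm when fully pressed. Moves straight down.
- eject_key (a joint): Travel of the key in m: 0 up, 0.010 fully down (stop). Spring: 2 N to start, 5 N fully down; it comes back up by itself when let go.
- jar_middle (a point): Middle (half-way up, on the axis) of the task's loose spice jar, the small white one with a grey lid standing in the chute: 38 mm diameter, 60 mm high, about 0.16 kg. Square on the floor, so its axis leans 20 degrees towards the open end. It starts at x = +16 mm of the dispenser; it is past the gate at x < -24 mm and still on the chute at x > -112 mm.
- spice_jar: The same jar: origin at the centre of its underside, z along its axis.
- salt_shaker: Bystander: glass salt shaker with a grey top, 44 mm diameter, 90 mm high, to the right of the dispenser's rear half; origin at its underside. Not to be moved.
- jar_b: Bystander: white jar with a brown lid, 47 mm diameter, 78 mm high, to the left of the dispenser; origin at its underside. Not to be moved.
- mug: Bystander: white mug, 83 x 117 x 94 mm, on the left part of the worktop; origin at its underside. Not to be moved.
- tumbler: Bystander: clear glass tumbler, 81 mm diameter, 93 mm high; origin at its underside. Not to be moved.
- jar_d: Bystander: white jar with a grey lid, 44 mm diameter, 70 mm high, standing on the worktop; origin at its underside. Not to be moved.
- teaspoon: Bystander: steel teaspoon 139 mm long, lying on the worktop at the left. Not to be moved.
Things that resemble listed ones, but are neither listed nor needed, are in the scene too. What is shaped like the spice_jar but pink is not meant.

How it is judged:
By the outcome, as a careful person would: the job done as asked, in the order asked, and still so for the second after the job is handed in, while the arm keeps its last pose, push and grip.
It also fails if it takes over 38 s, if anything falls off the work surface, if the arm or the gripper's body presses on something with over 40 N, if the wrist force passes 120 N, or if a joint passes its speed limit or range.

## Working session

There is one attempt and no reset: what is moved stays moved. The work goes in short steps, Python scripts to look and compute and a shell command to move; the robot and the scene stay as the last step left them, time stands still between calls to the robot, and variables do not carry over. Pictures are saved under pics/ and viewed, at most 10 in all, crops included, and the job is handed in when it is done.

```bash
mkdir -p pics
cat > h.py <<'E'
import numpy as np, cv2
from station import ctrl
from scipy.spatial.transform import Rotation as Rn
def cam(n,save=None):
    c=ctrl.camera(n)
    if save: cv2.imwrite(f'pics/{save}.png',c['img'])
    return c
def ray(c,u,v):
    K=np.array(c['intrinsics']);x=(u-K[0,2])/K[0,0];y=(v-K[1,2])/K[1,1]
    a,b=x,y
    for _ in range(20):
        s=1+c['k1']*(a*a+b*b);a,b=x/s,y/s
    R=np.array(c['R']);return -R.T@np.array(c['t']),R.T@np.array([a,b,1])
def onz(c,u,v,z):
    o,d=ray(c,u,v);return o+d*(z-o[2])/d[2]
def proj(c,X):
    p=np.array(c['R'])@X+np.array(c['t']);a,b=p[:2]/p[2];s=1+c['k1']*(a*a+b*b);K=np.array(c['intrinsics'])
    return np.array([K[0,0]*a*s+K[0,2],K[1,1]*b*s+K[1,2]])
E
python3 - <<'E'
from h import *
for n in['scene','top']: 
    c=cam(n,n+'0');print(n,-np.array(c['R']).T@c['t'],c['k1'],c['intrinsics'][0][0])
o=ctrl.get_obs();print(o,ctrl.tcp_to_grasp)
E
```

```text
scene [-0.11251742 -0.38545015  0.58149603] -0.07852201747659755 395.9795942652345
top [0.33814777 0.13609927 1.25249325] -0.12985713978408814 459.4648722725932
{'time_s': 0.1, 'qpos': array([ 1.17842542e+00,  3.00394000e-01,  1.52154351e+00, -2.51940052e-05,
        1.32070599e+00, -6.65730432e-02]), 'joint_vel': array([ 1.33445962e-03, -8.47095888e-05, -1.47297262e-03,  2.18592559e-05,
        1.67329402e-03,  7.14970452e-04]), 'tau': array([-5.05024018e-04, -5.32645833e+01, -3.53282225e+01,  7.08885561e-02,
        2.35523534e-02, -9.07132085e-05]), 'ee_pos': array([0.17601107, 0.52103476, 0.40414441]), 'eef_rot': array([-3.14054252e+00, -4.55564150e-05,  2.81580102e+00]), 'force': array([-0.0815772 ,  0.09909735,  0.52710877]), 'moment': array([ 0.01575102, -0.02454796,  0.01774051]), 'grip_force': 0.0, 'grip_width': 0.09423499079022819} 0.1804
```

View pics/top0.png

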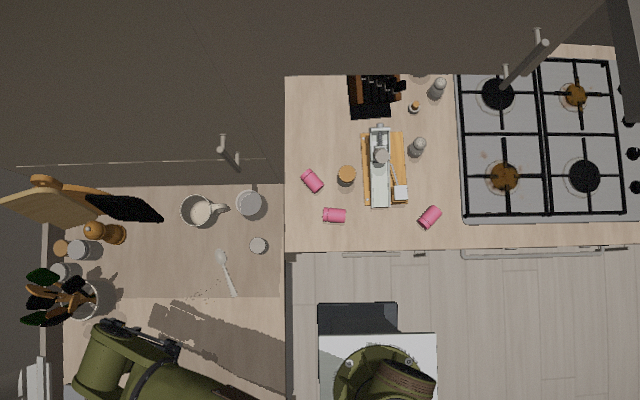

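View pics/scene0.png

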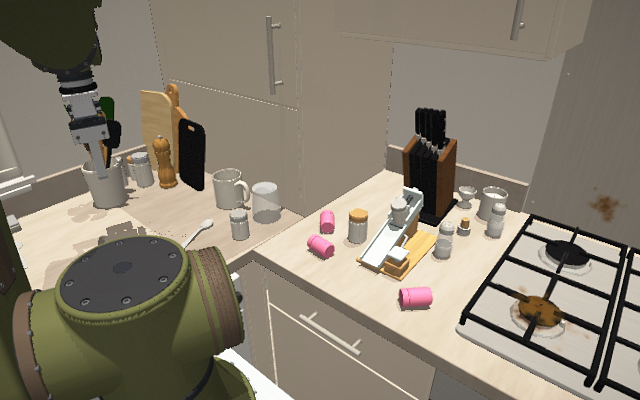

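The top view has the dispenser at about (385,168), its key at about (400,192) and a jar in the chute at about (380,156). Candidates for the jar:
- **(380,156), chute:** white with a grey lid, standing in the chute. This is the one that fits.
- **(258,245), jar_d:** also white and grey, but on the worktop.
- **(312,180), (334,215), (430,217):** pink, so not meant.

I'll confirm it in an enlarged crop.

Run:
```python
from h import *
a=cv2.imread('pics/top0.png')[115:220,340:440];b=cv2.imread('pics/scene0.png')[175:290,340:450]
a=cv2.resize(a,(400,420),interpolation=cv2.INTER_CUBIC);b=cv2.resize(b,(400,420),interpolation=cv2.INTER_CUBIC)
cv2.imwrite('pics/crop.png',np.hstack([a,b]))
```

```text
(no output)
```

View pics/crop.png

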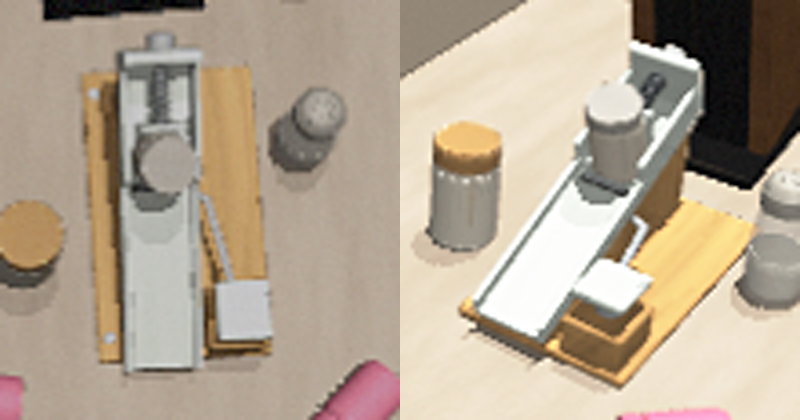

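The crop confirms the jar in the chute: small, white, grey lid. The key pad is the white square at crop (244,310), and the wooden base corners are visible.

Run:
```python
from h import *
c=cam('top')
f=lambda x,y,z:onz(c,340+x/4,115+y/4,z)
B=[f(*p,.008)[:2] for p in[(82,72),(248,68),(270,355),(98,362)]]
print(np.round(B,4)); B=np.array(B)
obj=np.array([[.1025,.06],[.1025,-.06],[-.1025,-.06],[-.1025,.06]])
bm=B.mean(0);q=B-bm;ang=np.arctan2((obj[:,0]*q[:,1]-obj[:,1]*q[:,0]).sum(),(obj*q).sum())
print('base centre',bm,'yaw',ang,np.degrees(ang), [np.linalg.norm(B[i]-B[(i+1)%4]) for i in range(4)])
R=np.array([[np.cos(ang),-np.sin(ang)],[np.sin(ang),np.cos(ang)]])
K=np.mean([f(*p,.056) for p in[(217,281),(269,281),(272,338),(220,340)]],0);E=f(163,368,.027)
print('key',K,'pred',bm+R@[-.078,-.052]); print('end',E,'pred',bm+R@[-.11,0])
o=ctrl.get_obs();print(Rn.from_euler('xyz',o['eef_rot']).as_matrix().round(3))
```

```text
[[ 0.704   0.0324]
 [ 0.7054 -0.0842]
 [ 0.5023 -0.091 ]
 [ 0.4994  0.0272]]
base centre [ 0.60276534 -0.02891202] yaw 0.026572906582002107 1.5225153965441267 [np.float64(0.11664193375603785), np.float64(0.20319793609264977), np.float64(0.11830607181289593), np.float64(0.20458462376711953)]
key [ 0.52624964 -0.0665372   0.056     ] pred [ 0.52617451 -0.0829661 ]
end [ 0.49216763 -0.01481499  0.027     ] pred [ 0.49280417 -0.03183469]
[[-0.947  0.32  -0.   ]
 [ 0.32   0.947 -0.001]
 [ 0.    -0.001 -1.   ]]
```

Pose found: origin about (0.602, -0.012), yaw about 0.027 rad. The finger midpoint goes to about (0.523, -0.040). I'll set out at travel height with the fingers at 42 %.

```bash
python3 -m jog '[[-5,-4,0,0,0,0],[-9,-7,0,0,0,0],[-13,-10.5,0,0,0,0],[-17,-14,0,0,0,0],[-21,-17.3,0,0,0,0],[-25,-20.5,0,0,0,0],[-29,-24,0,0,0,0],[-32,-26.5,0,0,0,0]]' 42 10
python3 -m jog '[[-4,-3.2,0,0,0,0],[-8,-6.4,0,0,0,-0.05],[-12,-9.6,0,0,0,-0.15],[-16,-13,0,0,0,-0.25],[-18.8,-15.5,1,0,0,-0.352],[-18.8,-15.5,4,0,0,-0.352],[-18.8,-15.5,6,0,0,-0.352],[-18.8,-15.5,6,0,0,-0.352]]'
python3 - <<'E'
from h import *
c=cam('wrist','wrist1');cam('top','top1');o=ctrl.get_obs();print(o['ee_pos'],o['eef_rot'],o['grip_width'],o['force'])
p=o['ee_pos'];Rt=Rn.from_euler('xyz',o['eef_rot']).as_matrix()
for s in(-1,1):
    tip=p+Rt@[0,s*(o['grip_width']/2+.006),.199];print('tip',tip,'px',proj(c,tip))
yaw=.027;R=Rn.from_euler('z',yaw).as_matrix();O=np.array([.602,-.0119,0])
for n,X in dict(key=[-.078,-.052,.056],catch=[-.078,0,.03],end=[-.11,0,.018],kc1=[-.058,-.034,.056],kc2=[-.098,-.07,.056]).items(): print(n,proj(c,O+R@X))
E
```

```text
time_s: 0.95
ee_pos: [0.3868, 0.1789, 0.4048]
eef_rot: [3.141, 0.0, 2.816]
force: [1.0, 0.7, -0.1]
grip_width: 0.0397
grip_force: 0.0
time_s: 1.75
ee_pos: [0.5145, -0.0264, 0.342]
eef_rot: [3.141, -0.005, -3.116]
force: [-1.0, -0.2, -0.4]
grip_width: 0.0394
grip_force: 0.0
[ 0.51493378 -0.02604155  0.34518611] [-3.14158777e+00 -7.37323924e-05 -3.11520120e+00] 0.039384208264815646 [0.13863473 0.02138527 0.48474543]
tip [ 0.51559711 -0.05172607  0.14618624] px [272.251464   242.07076364]
tip [ 5.14241168e-01 -3.59751361e-04  1.46185988e-01] px [357.87582941 242.04458118]
key [269.31564416 215.25236977]
catch [326.71312842 207.72259154]
end [326.50412317 173.10005017]
kc1 [290.00070062 236.55662919]
kc2 [247.96160248 193.23560512]
```

View pics/wrist1.png

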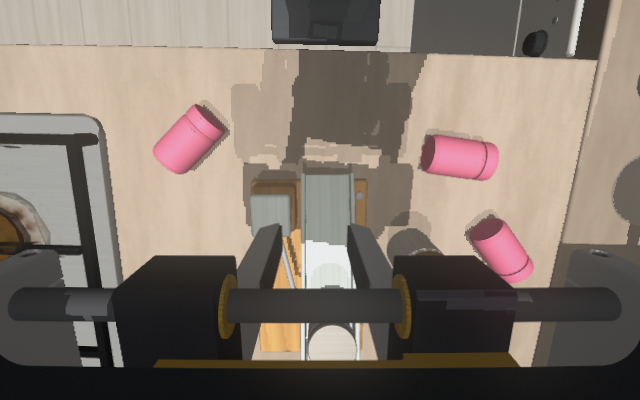

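The wrist view agrees with the estimate to 1–2 mm: key pad at (271,214), chute end at (327,172). Next I line up and descend to just above the key, with the other finger in the channel.

```bash
python3 -m jog '[[-0.74,-1.42,0,0,0,0],[-0.74,-1.42,2,0,0,0],[-0.74,-1.42,4,0,0,0],[-0.74,-1.42,5.5,0,0,0],[-0.74,-1.42,6.8,0,0,0],[-0.74,-1.42,7.7,0,0,0],[-0.74,-1.42,8,0,0,0],[-0.74,-1.42,8,0,0,0]]'
python3 - <<'E'
from h import *
c=cam('wrist');s=cam('scene');cv2.imwrite('pics/m2.png',np.hstack([cv2.resize(c['img'][130:380,220:420],(400,500)),cv2.resize(s['img'][165:290,340:440],(400,500),interpolation=cv2.INTER_CUBIC)]))
o=ctrl.get_obs();print(o['ee_pos'],o['ee_pos'][2]-.199,o['eef_rot'],o['force'],o['grip_width'])
E
```

```text
time_s: 2.65
ee_pos: [0.5228, -0.0402, 0.2648]
eef_rot: [-3.142, 0.0, -3.115]
force: [-0.7, 0.7, -0.4]
grip_width: 0.0395
grip_force: 0.0
[ 0.52279212 -0.0402045   0.26530789] 0.06630788571082136 [-3.14139535e+00  9.95826548e-04 -3.11533191e+00] [ 0.25988582 -0.2410062   0.45049179] 0.03936386617069761
```

View pics/m2.png

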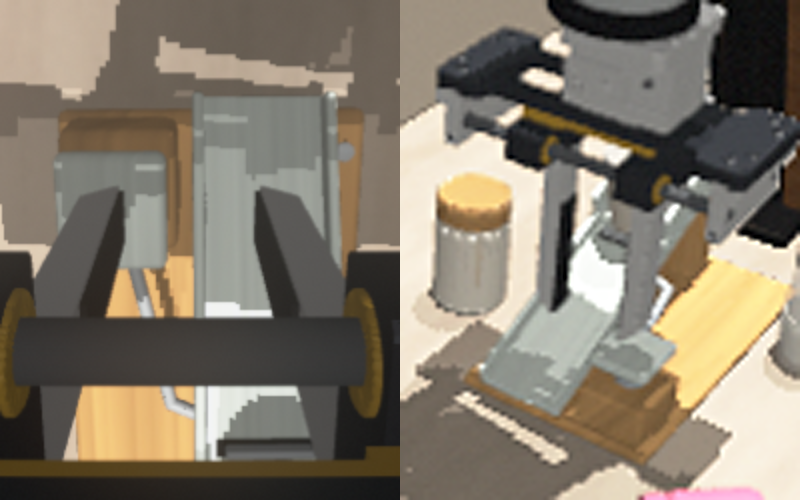

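The merged view shows the left finger over the key pad at crop (110,190) and the right finger inside the channel at (275,190). Now I press.

```bash
python3 -m jog '[[0,0,0.6,0,0,0],[0,0,1.1,0,0,0],[0,0,1.5,0,0,0],[0,0,1.8,0,0,0],[0,0,2.0,0,0,0],[0,0,2.1,0,0,0],[0,0,2.1,0,0,0],[0,0,2.1,0,0,0]]'
python3 - <<'E'
from h import *
c=cam('wrist');s=cam('scene');cv2.imwrite('pics/m3.png',np.hstack([cv2.resize(c['img'][130:380,220:420],(400,500)),cv2.resize(s['img'][165:290,340:440],(400,500),interpolation=cv2.INTER_CUBIC)]))
o=ctrl.get_obs();print(o['ee_pos'],o['ee_pos'][2]-.199,o['eef_rot'],o['force'],o['moment'],o['grip_width'])
E
```

```text
time_s: 3.55
ee_pos: [0.5228, -0.0402, 0.2449]
eef_rot: [-3.141, 0.001, -3.115]
force: [-4.9, 0.5, 18.4]
grip_width: 0.0396
grip_force: 9.6
[ 0.52275711 -0.04019054  0.24492998] 0.04592997819219796 [-3.14110694e+00  1.22230960e-03 -3.11530624e+00] [-5.68538798  1.2142524  18.322838  ] [-0.26198411  1.08656252 -0.09718412] 0.03958991970868516
```

View pics/m3.png

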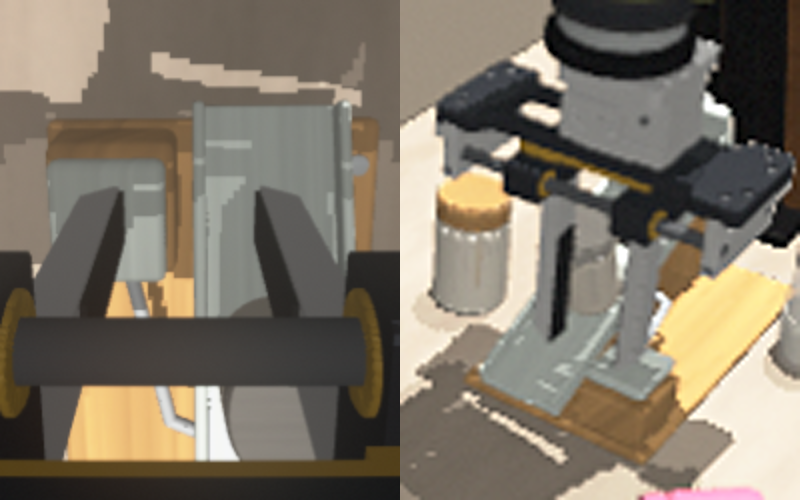

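The key has bottomed (tip at 46 mm, 18 N), and the jar is out and resting against the fingers, at scene crop (600,260). Now I raise slowly until the key is free, keeping the finger in the channel.

```bash
python3 -m jog '[[0,0,-0.15,0,0,0],[0,0,-0.35,0,0,0],[0,0,-0.6,0,0,0],[0,0,-0.85,0,0,0],[0,0,-1.1,0,0,0],[0,0,-1.3,0,0,0],[0,0,-1.45,0,0,0],[0,0,-1.5,0,0,0]]'
python3 -m jog '[[0,0,0,0,0,0],[0,0,0,0,0,0],[0,0,0,0,0,0],[0,0,0,0,0,0],[0,0,0,0,0,0]]'
python3 - <<'E'
from h import *
c=cam('wrist');s=cam('scene');t=cam('top');cv2.imwrite('pics/m4.png',np.hstack([cv2.resize(c['img'][130:380,220:420],(400,500)),cv2.resize(s['img'][165:290,340:440],(400,500),interpolation=cv2.INTER_CUBIC)]))
o=ctrl.get_obs();print(o['ee_pos'],o['ee_pos'][2]-.199,o['eef_rot'],o['force'],o['moment'],o['grip_width'],o['grip_force'])
E
```

```text
time_s: 4.45
ee_pos: [0.5224, -0.0401, 0.2585]
eef_rot: [3.141, -0.001, -3.115]
force: [-0.3, -0.6, -0.6]
grip_width: 0.0398
grip_force: 0.2
time_s: 4.95
ee_pos: [0.5226, -0.0401, 0.2586]
eef_rot: [3.142, -0.0, -3.115]
force: [-0.9, 0.7, 0.4]
grip_width: 0.0395
grip_force: 0.5
[ 0.52259008 -0.04014675  0.2586563 ] 0.059656301015915125 [-3.14159060e+00  5.69997570e-05 -3.11542494e+00] [-0.68360077  0.1232713   0.20402055] [0.01328817 0.13493097 0.00821896] 0.03965469174005614 0.4637132864445448
```

View pics/m4.png

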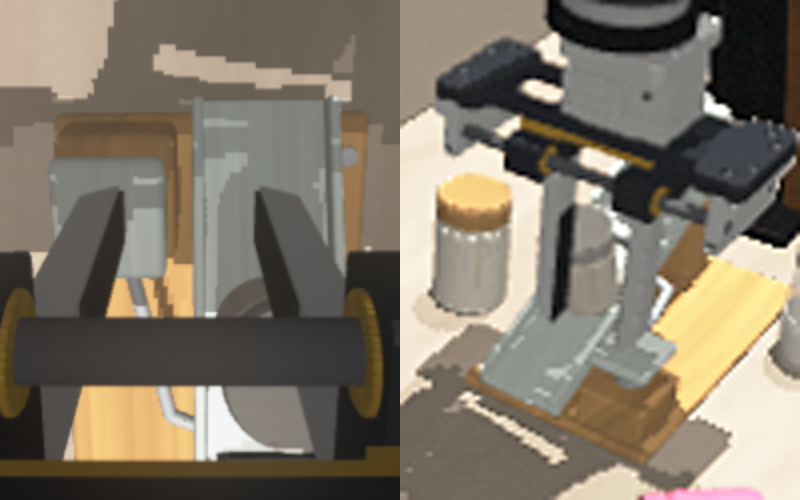

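The key has lifted free (no vertical load) and the jar still stands against the channel finger, at crop (590,265). One enlarged check of its uprightness and position before handing in.

Run:
```python
from h import *
s=cam('scene','s5');c=cam('wrist','w5')
O=np.array([.602,-.0119,0]);R=Rn.from_euler('z',.027).as_matrix()
im=cv2.resize(s['img'][200:275,350:425],(600,600),interpolation=cv2.INTER_CUBIC)
# jar axis expected leaning on finger front face (x=-.072): middle x=-.044; key top up
def mark(X,col):
    p=(proj(s,O+R@np.array(X))-[350,200]+.5)*8; cv2.circle(im,tuple(int(v) for v in p),4,col,-1)
sn,cs=np.sin(np.radians(20)),np.cos(np.radians(20))
mx=-.044;b=np.array([mx+.03*sn,0,0]);b[2]=.018+.364*(b[0]+.11);ax=np.array([-sn,0,cs])
for h in(0,.06):
  for a in np.linspace(0,2*np.pi,16,False): mark(b+h*ax+.019*(np.cos(a)*np.array([cs,0,sn])+np.sin(a)*np.array([0,1,0])),(0,0,255))
for dx in(-.02,.02):
  for dy in(-.018,.018): mark([-.078+dx,-.052+dy,.056],(0,200,0)); mark([-.078+dx,-.052+dy,.046],(255,0,0))
cv2.imwrite('pics/m5.png',im);o=ctrl.get_obs();print(o['force'],o['time_s'])
```

```text
[-0.11852953  0.48715419 -0.36021906] 5.2
```

View pics/m5.png

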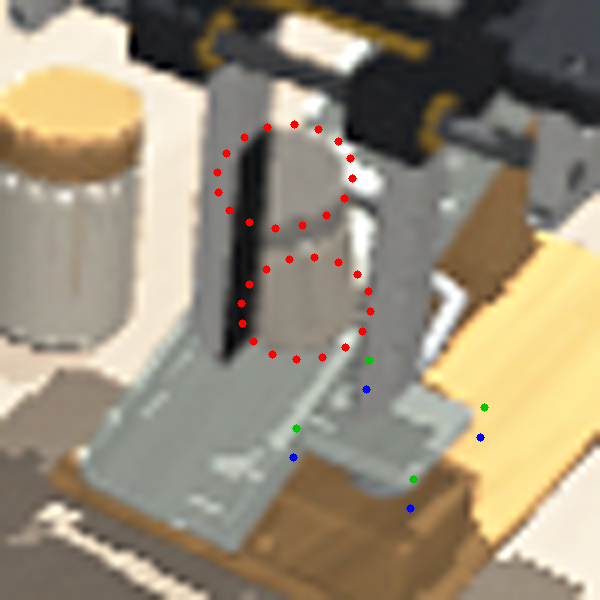

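The jar sits exactly where it should, square on the floor against the finger (the red rings match), and the pad matches the "up" marks in green. I'm handing in.

```bash
python3 -c "
from station import ctrl
print(ctrl.hand_in())"
```

```text
the job is handed in; nothing more can be done
None
```

I pressed the key fully down and trapped the ejected jar with the other finger. The key is back up, the jar stands upright past the gate against that finger, and the job is handed in at about 5 s on the robot clock.

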